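Index the cake scraper arm one hole in

ROBOT

A 6-joint arm with a two-finger parallel gripper is mounted at the origin on the work surface. World frame = base frame: x ahead of the robot, y to its left, z up, the work surface at z = 0. Lengths are in m, angles in rad, forces in N, time in s.
With the tool pointing down it reaches from about 0.225 to 0.875 m from the base axis. Payload 3.4 kg.
Tool frame: the origin (TCP) lies at the very end of the fingers, on their centre line; the grasp point (between the pads) lies 19 mm behind it; z points along the fingers, y is the direction in which the jaws open and shut (so a half turn about z gives the same grasp; the last joint's range is limited). The gripper opens to 85 mm and grips with 20 to 120 N. Pads are 22 mm wide; open, the fingers measure 114 mm over their backs; the gripper's body (76 mm by 85 mm) begins 54 mm behind the grasp point. The pads swing forward as they close: fully open they stand 13 mm farther back than shut.
Start: joints at [-1.254, 0.276, 1.505, -0, 1.361, -0.121], TCP at [0.244, -0.521, 0.231] pointing down, gripper open.
Joint ranges: [-2.89, 2.89], [-0.75, 2.08], [0.22, 2.7], [-1.18, 4.32], [0.11, 2.71], [-2.7, 2.7]. Speed limits (rad/s): [2.57, 2.57, 3.14, 3.14, 3.14, 3.14].

INTERFACE

Orientations are given as a unit quaternion [w, x, y, z].
In Python, from rig import get_state, get_image, calibration, sign_off gives the robot as it stands. The module is installed in compiled form; this text tells all that it offers.
- The arm moves only by the tool drive_tool, never from a script. Its argument "targets" is one flat list of numbers, 7 for each row, row after row: the turn, a rotation vector about the tool's x, y, z in degrees, then the shift along the tool's x, y, z in mm, then the opening, from 0 (shut) to 1 (fully open). In form: [wx, wy, wz, tx, ty, tz, fingers, wx, wy, wz, tx, ty, tz, fingers, ...]. A call has 1 to 12 rows; each row shifts and turns the commanded pose from where the row before left it, along the tool's axes as they then stand; what a row does not reach is not made up. A row lasts 1/8 s, in which the tool goes at most 62.5 mm and 10.7 degrees, less where a joint would pass 70% of its speed; a pose out of reach is approached as far as the arm can. A call is refused whole if a number of a shift passes 62.5 or a number of a turn 10.7, either way. A call with a gripper value outside its range is refused whole. The fingers move at their own pace and stop on an object; "grip_force" is the grip in N (left out, the last holds). Time passes only in rows, so rows that do not move let the fingers close. It gives the time, the measured TCP pose, the force and the opening at its end, in the units of the state.
- get_state(): the state, without advancing time (a new reading comes with each control period).
- get_image(name): name is "side" or "top"; returns the picture (420x560x3 uint8, red, green, blue); there is no depth.
- calibration(name): a dict with "mtx" (3x3 intrinsics, pixels), "world_to_cam" (4x4, takes a point from world to camera coordinates). Camera axes: x right, y down, z forward; pixel columns grow to the right and rows downward; lengths in m; the calibration is good to about 2 mm. A picture is of the moment at which its call begins. calibration takes no time and is no camera call.
- sign_off(): hands the job in, once; it reports no verdict.
The state is a dict: "clock": time; "qpos": joint angles; "qd": joint speeds; "effort": joint torques, N m; "position": TCP position; "ee_rot": TCP orientation; "contact_force": force on the tool from outside, world axes, zero at the start; "moment": the same for the moment, N m; "width": finger opening in m.
Only numpy, scipy, OpenCV 4.12 (cv2) and the standard library are available. Lean on these libraries where they do the work, as an engineer would, in place of code of your own. Each camera call takes 0.05 s, during which the arm holds its last target.

TASK

The next cake is one size smaller, so move the scraper arm on to its next hole: hook a fingertip into the pull ring, lift the spring pin, swing the arm by one hole so that the upright scraper blade comes nearer to the middle of the turntable, and let the pin drop fully home in that hole. Only hook the ring, do not pinch, squeeze or strain it, and finish with the fingers out of the ring and clear. Do not push, lift or move anything else on the counter, the turntable included.

Things in the scene. Friction and masses are not known exactly. Their poses are not given: they have to be found in the camera images.
- pivot (a point): Axis of the fixed arm stand's steel pillar (36 mm thick, white foot 170 x 110 mm) at the top of its level index plate, 106 mm above the counter. z is up; the handle end of the arm, the plate and its holes lie to -x (towards the robot, turned up to 0.3 rad either way), the blade to +x. The turntable stands on its +y or its -y side: read which.
- mid_hole (a point): Mouth of the middle hole of the fan-shaped aluminium index plate (10 mm thick), 140 mm along -x from the pillar axis. Five 13 mm holes lie on that circle, 12 degrees (0.2094 rad, 29 mm) apart, two on each side of this one. The pin starts in this hole.
- swing_arm (a joint): Angle (rad) of the straight white arm that swings level about the pillar, positive anticlockwise from above: the blade goes to the stand's +y and the ring to its -y. Holes at -0.4189, -0.2094, 0, 0.2094, 0.4189; it starts at 0 (0.01 of play). Arm top 127 mm up, pin barrel (24 mm wide) top 154 mm up. With the pin out it swings with about 1 N at the ring; with the pin in a hole it is locked.
- plunger (a joint): Lift (m) of the spring pin, straight up, 0 to 0.022 (end stop). 0: home, 11 mm deep in a hole. The 10 mm pin with its round nose is clear of the plate from 0.011 up and rides on the plate there between holes. The spring pushes down with 5 N at 0, 10 N at full lift; let down within 3 mm of a hole's middle, it drops in by itself.
- ring_centre (a point): Middle of the opening of the round steel pull ring (6 mm wire, 50 mm clear inside) fixed on the pin; it rises and swings with it. At the start 117 mm from the pillar axis, 194 mm up. Axes as the arm: x from the ring to the pillar, z up. A finger square to the ring points along +x and down, 35 degrees from straight down (25 to 45 fit). Under the ring, over the arm, 50 mm are free.
- ring_top (a point): Upper edge of the pull ring (middle of the wire), 210 mm above the counter at the start, leaning towards the pillar. The ring's plane slopes 35 degrees from level; its lower edge, nearest the robot, 178 mm up, joins the top of the pin. A finger put well through (30 to 40 mm) and raised catches under this upper edge and lifts the pin; only just through, it slips off.
- blade_mid (a point): Middle of the upright steel scraper blade on the far end of the arm, 50 x 3 x 115 mm high, 120 mm from the pillar axis on the side away from the ring. It is not a handle.
- disc_centre (a point): Middle of the top of the small turntable: round aluminium disc of 260 mm diameter and 10 mm thickness, top 70 mm above the counter, on a white foot, free to spin. It stands beside the blade, on the left or on the right of the arm.
- bowl_centre (a point): Steel mixing bowl, 190 mm across and 85 mm high, loose, on the other side of the arm from the turntable; this point is half-way up its axis. Leave it.
- pie_jar_centre (a point): White ceramic jar of pie weights with a knobbed lid, 98 mm wide, 131 mm high, loose; point half-way up. Leave it.
- bench_scraper_centre (a point): Flat steel bench scraper with a wooden back, 95 x 152 x 18 mm, loose, lying flat; point at its middle. Leave it.
- rolling_pin_centre (a point): Olive-wood rolling pin, 400 mm long, 52 mm thick, lying in a low wooden rest; point at its middle. Leave it.
- silicone_roller_centre (a point): Pastry roller with a green silicone barrel 42 x 110 mm and a wooden handle, 195 mm long, loose, lying flat; point 20 mm up near its fork. Leave it.
- mug_centre (a point): White mug 82 mm wide, 85 mm high, loose; point half-way up. Leave it.
- cutter_centre (a point): Steel pastry cutter ring 74 mm wide, 45 mm high, loose; point half-way up. Leave it.

How it is judged:
On the way, in this order (a step that is already met when the one before it is completed fails the run):
1. the pin is lifted out of its hole (value of joint plunger above 0.0095 m), for 0.1 s.
2. the pin is home in the next hole towards the turntable (((y of disc_centre in the frame of pivot above 0 m and value of joint swing_arm between 0.1794 and 0.2394 rad) or (y of disc_centre in the frame of pivot below 0 m and value of joint swing_arm between -0.2394 and -0.1794 rad)) and value of joint plunger below 0.003 m), for 0.2 s.
At the end, for the whole second after the job is handed in: The arm stands at the next hole on the turntable's side (within 0.03 rad of +0.2094 if the turntable is on the stand's +y side, of -0.2094 if on its -y side), the pin is down to within 3 mm of home, and the arm is at rest (all of step 2 and velocity of joint swing_arm between -0.05 and 0.05 rad/s); the robot touches nothing.
It fails at once if the ring is pinched or strained (more than 30 N between fingers and ring) (contact force between the fingers and plunger above 30 N).
It fails at once if a loose thing is lifted or moved by more than 20 mm (distance of any of bowl_centre, pie_jar_centre, bench_scraper_centre, rolling_pin_centre, silicone_roller_centre, mug_centre, cutter_centre from where it was at the start of the episode above 0.02 m).
It fails at once if the turntable is pushed (more than 2 N) (contact force between any of the fingers, the arm and turntable above 2 N).
It also fails if it takes over 45 s, if anything falls off the work surface, if the arm or the gripper's body presses on something with over 40 N, if the wrist force passes 120 N, or if a joint passes its speed limit or range.

## Working session

There is one attempt and no reset: what is moved stays moved. The work goes in short steps, Python scripts to look and compute and a tool call to move; the robot and the scene stay as the last step left them, time stands still between calls to the robot, and variables do not carry over. Pictures are saved under pics/ and viewed, and the job is handed in when it is done.

Besides the shell and the picture viewer there is one more tool, called after "Call:" by a JSON object that holds its "op" and its "data", one argument or row to a line. drive_tool: Moves the arm, as the interface text tells. Its arguments: {"type":"object","properties":{"targets":{"type":"array"},"grip_force":{"type":"number"}},"required":["targets"]}

```bash
mkdir -p pics; python3 - <<'E'
from rig import *
import cv2
for n in("side","top"):
    im=get_image(n); cv2.imwrite(f"pics/{n}0.png",im[:,:,::-1]); c=calibration(n); print(n,c["mtx"].tolist(),c["world_to_cam"].round(4).tolist())
print(get_state())
E
```

```text
side [[492.6273636128641, 0.0, 277.42834618826], [0.0, 492.6273636128641, 208.0392210598442], [0.0, 0.0, 1.0]] [[0.9903, -0.1382, 0.0178, -0.5221], [-0.0734, -0.6263, -0.7761, 0.1621], [0.1184, 0.7672, -0.6304, 1.4265], [0.0, 0.0, 0.0, 1.0]]
top [[445.23846089404515, 0.0, 275.39625672336774], [0.0, 445.23846089404515, 217.848903774856], [0.0, 0.0, 1.0]] [[-0.0159, -0.9999, -0.0031, -0.0072], [-0.9983, 0.016, -0.0568, 0.535], [0.0569, 0.0022, -0.9984, 1.677], [0.0, 0.0, 0.0, 1.0]]
{'clock': 0.1, 'qpos': array([-1.25403264e+00,  2.76544428e-01,  1.50596279e+00, -2.64352870e-06,
        1.36069083e+00, -1.20997214e-01]), 'qd': array([-8.10026793e-05, -9.56357781e-04, -3.11449142e-03,  8.02150177e-04,
       -1.71312408e-03,  3.59749219e-04]), 'effort': array([ 9.70666842e-04, -4.17699087e+01, -2.46406764e+01, -3.23684571e-04,
        5.85505055e-03,  5.77822760e-06]), 'position': array([ 0.24360623, -0.52035665,  0.23053641]), 'ee_rot': array([-7.98727779e-04,  9.76140782e-01,  2.17137119e-01, -7.97314023e-05]), 'contact_force': array([-0.54385092,  0.063664  ,  0.27559594]), 'moment': array([-0.01572589, -0.02659577, -0.02386747]), 'width': 0.0852587381503451}
```

View pics/side0.png

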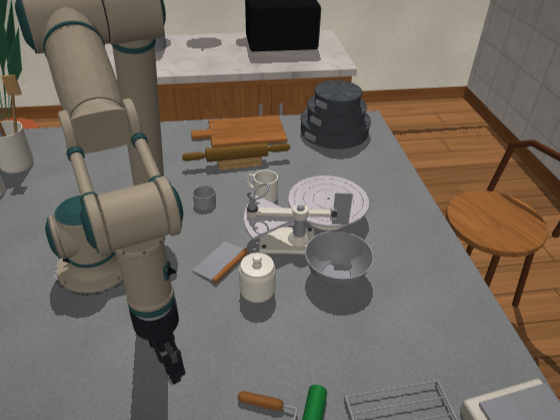

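View pics/top0.png

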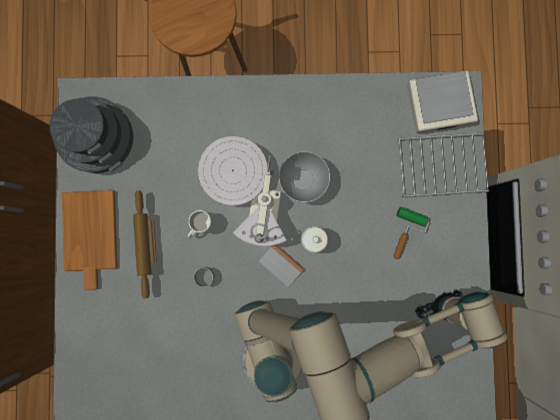

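The top view shows the turntable at (233,170), left of the arm, which is the +y side. The stand pillar is near (265,199), the ring near (262,232) and the jar at (315,239). I'll zoom in.

```bash
python3 - <<'E'
import cv2
a=cv2.imread("pics/top0.png")[130:280,180:350]; cv2.imwrite("pics/t1.png",cv2.resize(a,None,fx=4.5,fy=4,interpolation=2)if 0 else cv2.resize(a,None,fx=4,fy=4,interpolation=2))
a=cv2.imread("pics/side0.png")[160:280,220:390]; cv2.imwrite("pics/s1.png",cv2.resize(a,None,fx=4,fy=4,interpolation=2))
E
```

```text
(no output)
```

View pics/t1.png

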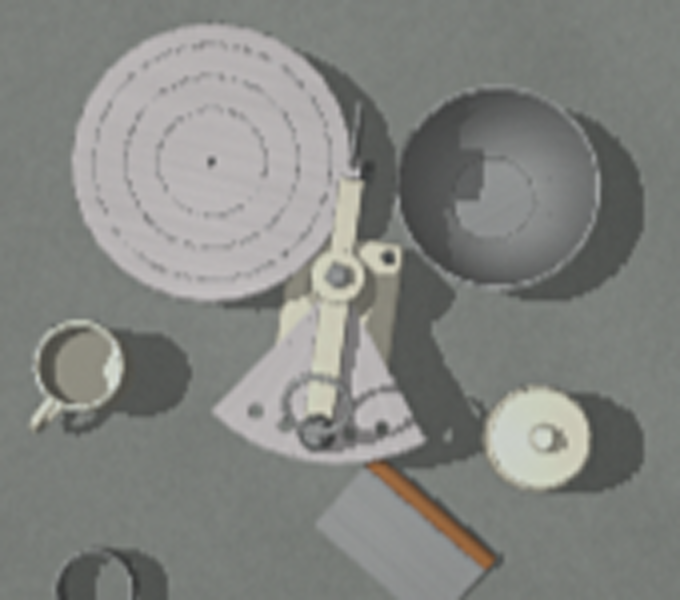

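View pics/s1.png

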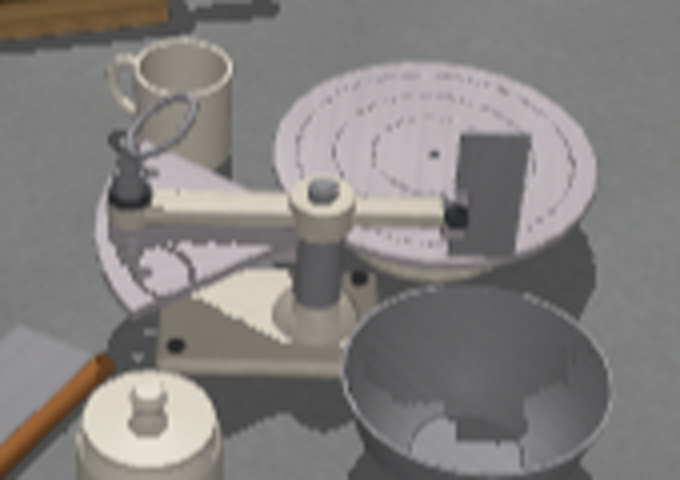

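```bash
cat > h.py <<'E'
import numpy as np, cv2
from rig import *
C={n:calibration(n) for n in("side","top")}
def proj(n,p):
    c=C[n]; q=c["world_to_cam"]@np.append(p,1); q=c["mtx"]@q[:3]; return q[:2]/q[2]
def onz(n,uv,z):
    c=C[n];T=c["world_to_cam"];R=T[:3,:3];o=-R.T@T[:3,3];d=R.T@np.linalg.solve(c["mtx"],[*uv,1]);return o+d*(z-o[2])/d[2]
def tri(us,ut):
    P=[C[n]["mtx"]@C[n]["world_to_cam"][:3] for n in("side","top")]
    X=cv2.triangulatePoints(P[0],P[1],np.array(us,float).reshape(2,1),np.array(ut,float).reshape(2,1)).ravel();return X[:3]/X[3]
E
python3 - <<'E'
from h import *
np.set_printoptions(precision=4,suppress=True)
t=lambda u,v:np.array([(u+.5)/4-.5+180,(v+.5)/4-.5+130])
s=lambda u,v:np.array([(u+.5)/4-.5+220,(v+.5)/4-.5+160])
pil=tri(s(322,186),t(338,274)); print("pillar",pil)
print("ring c",tri(s(163,126),t(317,404)),"onz",onz("top",t(317,404),.194))
print("barrel",tri(s(130,187),t(318,430)))
print("disc",onz("top",t(211,161),.07))
for z in(.127,.14,.15):print(z,onz("top",t(338,274),z))
h=[onz("top",t(*p),.106) for p in((255,411),(381,428))]; print("holes",h)
print("jar",onz("top",t(543,437),.131),"mug",onz("top",t(80,365),.085))
for p in ((350,180),(360,105)): print(onz("top",t(*p),.127),onz("top",t(*p),.15))
E
```

```text
pillar [0.5959 0.0229 0.1412]
ring c [0.4814 0.0408 0.192 ] onz [0.4821 0.0406 0.194 ]
barrel [0.4586 0.0425 0.1374]
disc [0.7121 0.1405 0.07  ]
0.127 [0.5994 0.023  0.127 ]
0.14 [0.5981 0.0227 0.14  ]
0.15 [0.597  0.0224 0.15  ]
holes [array([0.4793, 0.0999, 0.106 ]), array([ 0.4622, -0.013 ,  0.106 ])]
jar [ 0.4516 -0.1559  0.131 ] mug [0.5242 0.2604 0.085 ]
[0.6834 0.0111 0.127 ] [0.6799 0.0107 0.15  ]
[0.7508 0.0012 0.127 ] [0.7463 0.0009 0.15  ]
```

Pillar axis ≈ (0.597, 0.023). Ring centre ≈ (0.4815, 0.041, 0.194), which is 117 mm from the axis, as it should be. The outer holes lie 140 mm out and 48° apart, as stated, so the stand yaw is ≈ -0.158 rad. The turntable is on +y, so the arm goes to +0.2094 and the ring moves to -y. I'll shut the fingers, rise and turn the yaw.

Call:
{"op": "drive_tool", "data": {
  "targets": [0,0,-9.3,0,0,-30,0,0,0,-9.3,0,0,-30,0,0,0,-9.3,0,0,-20,0,0,0,-9.3,0,0,0,0,0,0,-9.3,0,0,0,0,0,0,-9.5,0,0,0,0],
  "grip_force": 20
}}

```text
clock: 0.85
position: [0.2437, -0.5205, 0.3108]
ee_rot: [-0.0, 0.758, 0.652, 0.0]
contact_force: [-0.8, -0.8, 0.1]
width: -0.0001
```

Call:
{"op": "drive_tool", "data": {
  "targets": [0,0,0,59,9,0,0,0,0,0,59,9,0,0,0,0,0,59,9,0,0,0,0,0,59,9,0,0,0,0,0,59,9,0,0,0,0,0,59,9,0,0,0,0,0,59,9,0,0,0,0,0,59,9,0,0,0,0,0,59,9,0,0,0,0,0,59,9,0,0]
}}

```text
clock: 2.1
position: [0.4242, 0.0501, 0.3112]
ee_rot: [0.0, 0.76, 0.65, -0.0]
contact_force: [0.2, 0.0, 0.1]
width: -0.0
```

Call:
{"op": "drive_tool", "data": {
  "targets": [-9.5,0,0,0,0,0,0,-9.5,0,0,0,0,0,0,-9.5,0,0,0,0,0,0,-9.5,0,0,0,0,0,0,0,0,0,0,0,0,0]
}}

```text
clock: 2.72
position: [0.4192, 0.0484, 0.3072]
ee_rot: [0.245, 0.719, 0.616, 0.209]
contact_force: [0.7, -0.2, -0.4]
width: -0.0
```

```bash
cat >> h.py <<'E'
from scipy.spatial.transform import Rotation as Ro
np.set_printoptions(precision=4,suppress=True)
PIL=np.array([.5972,.0228,0]); YAW=-.158
def ringc(a=0,l=0): t=YAW+a; return PIL+[-.117*np.cos(t),-.117*np.sin(t),.194+l]
def tool():
    s=get_state(); q=s["ee_rot"]; return s["position"],Ro.from_quat([q[1],q[2],q[3],q[0]]).as_matrix(),s
def snap(n,f,c,k=4):
    im=get_image(n)[:,:,::-1]; x,y,w,h=c; cv2.imwrite("pics/"+f,cv2.resize(im[y:y+h,x:x+w],None,fx=k,fy=k,interpolation=2))
E
python3 - <<'E'
from h import *
p,R,s=tool(); print(p,R[:,2],np.degrees(np.arctan2(R[1,2],R[0,2])),np.degrees(np.arccos(-R[2,2])),s["qpos"])
print("tool-frame to ring centre mm",R.T@(ringc()-p)*1000)
snap("side","s2.png",(200,130,180,140)); snap("top","t2.png",(180,130,180,150))
E
```

```text
[0.4192 0.0484 0.3072] [ 0.6024 -0.095  -0.7925] -8.957721661901896 37.57869546138426 [ 0.0675 -0.3188  2.0793 -0.2005  0.7475  0.3233]
tool-frame to ring centre mm [  2.6315 -19.2514 127.9879]
```

View pics/s2.png

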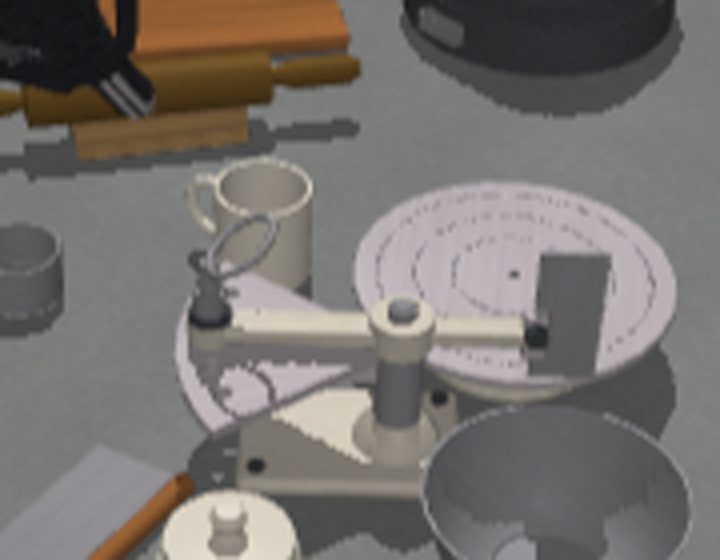

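View pics/t2.png

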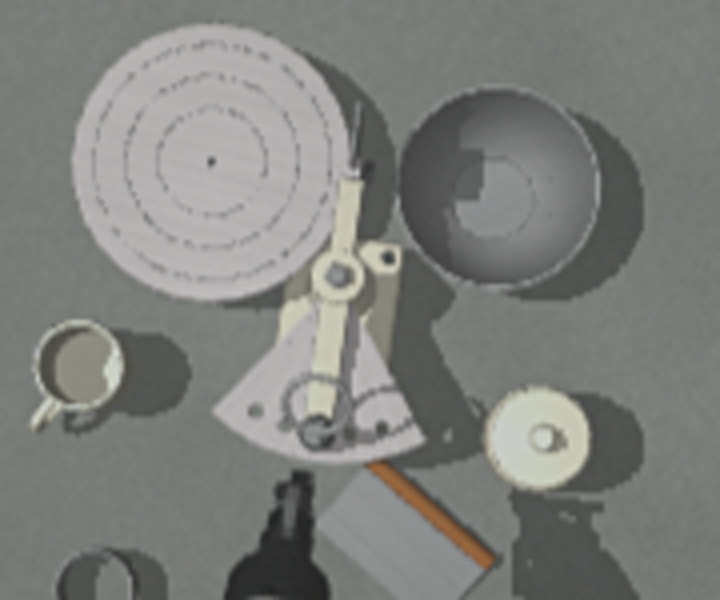

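The shut fingers' tip is at about (237,156) in the side view, up and left of the ring and aligned with the arm. Next I'll line up on the ring axis, about 25 mm short of the ring plane.

Call:
{"op": "drive_tool", "data": {
  "targets": [0,0,0,3,-10,0,0,0,0,0,0,-9,0,0,0,0,0,0,0,40,0,0,0,0,0,0,40,0,0,0,0,0,0,23,0,0,0,0,0,0,0,0]
}}

```text
clock: 3.58
position: [0.4723, 0.0432, 0.2163]
ee_rot: [0.246, 0.719, 0.615, 0.21]
contact_force: [-0.9, -1.3, -0.1]
width: -0.0
```

```bash
python3 - <<'E'
from h import *
p,R,s=tool(); print(p,s["contact_force"])
print("to ring centre mm",R.T@(ringc()-p)*1000)
print("tip proj",proj("side",p),proj("top",p), "ring proj",proj("side",ringc()),proj("top",ringc()))
snap("side","s3.png",(225,150,90,75),8); snap("top","t3.png",(215,190,90,75),8)
E
```

```text
[0.4723 0.0432 0.2163] [-0.8706 -1.3439 -0.1435]
to ring centre mm [-0.4945 -6.065  23.4741]
tip proj [257.2403 183.9157] [257.8766 233.3917] ring proj [260.6754 190.4676] [258.7078 230.7658]
```

View pics/s3.png

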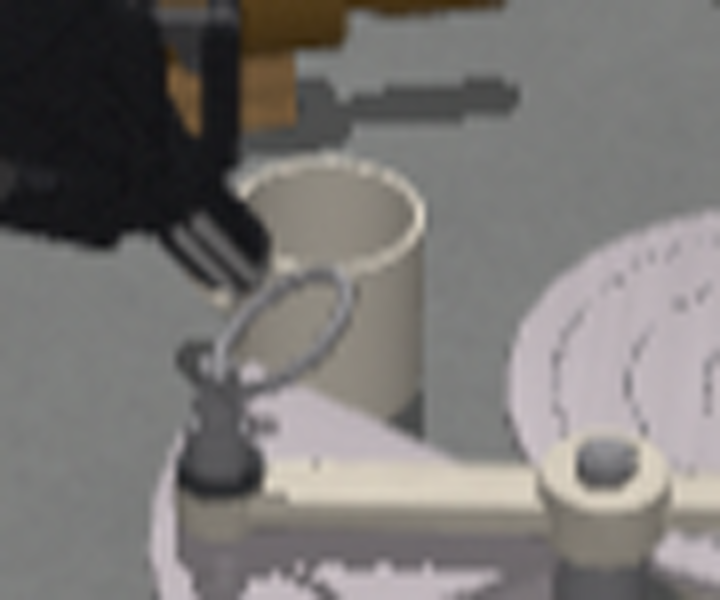

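View pics/t3.png

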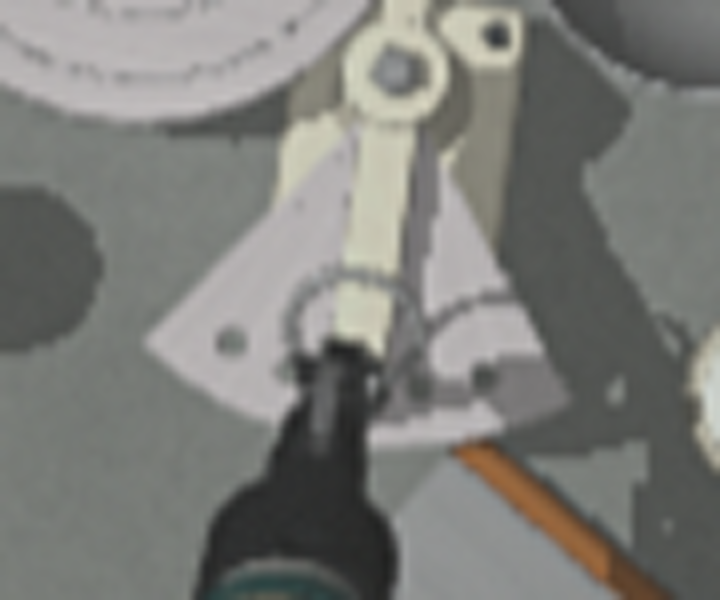

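The side view shows the fingertip just above the ring (tip ≈ (257,184), ring opening ≈ (260.5,190.5)). The top view shows it centred laterally. It sits about 6 mm upslope of the ring axis, so I'll correct that before going in.

Call:
{"op": "drive_tool", "data": {
  "targets": [0,0,0,0,-5,0,0,0,0,0,0,0,0,0,0,0,0,0,0,0,0]
}}

```text
clock: 4.05
position: [0.4685, 0.0443, 0.216]
ee_rot: [0.248, 0.718, 0.615, 0.212]
contact_force: [0.3, -0.5, -0.2]
width: 0.0001
```

```bash
python3 - <<'E'
from h import *
p,R,s=tool(); print(p,s["contact_force"])
print("to ring centre mm",R.T@(ringc()-p)*1000)
E
```

```text
[0.4685 0.0443 0.216 ] [ 0.2882 -0.5202 -0.1715]
to ring centre mm [-1.0469 -2.9416 25.6789]
```

```bash
python3 - <<'E'
from h import *
p,R,s=tool(); print(s["qpos"],s["qd"],s["effort"])
snap("side","s4.png",(225,150,90,75),8)
p,R,s=tool(); print(p,s["qpos"])
E
```

```text
[ 0.039  -0.1429  2.2203 -0.2927  0.4249  0.4217] [-0.0026  0.0054 -0.0039 -0.     -0.0016  0.0023] [  0.0191 -15.3526 -24.1304  -0.5762  -3.1001   0.0007]
[0.4685 0.0443 0.216 ] [ 0.0389 -0.1426  2.2202 -0.2927  0.4248  0.4217]
```

Call:
{"op": "drive_tool", "data": {
  "targets": [0,0,0,0,-2,0,0,0,0,0,0,0,0,0,0,0,0,0,0,0,0,0,0,0,0,0,0,0]
}}

```text
clock: 4.6
position: [0.4671, 0.0444, 0.2141]
ee_rot: [0.247, 0.719, 0.615, 0.212]
contact_force: [0.3, -0.3, -0.0]
width: 0.0001
```

View pics/s4.png

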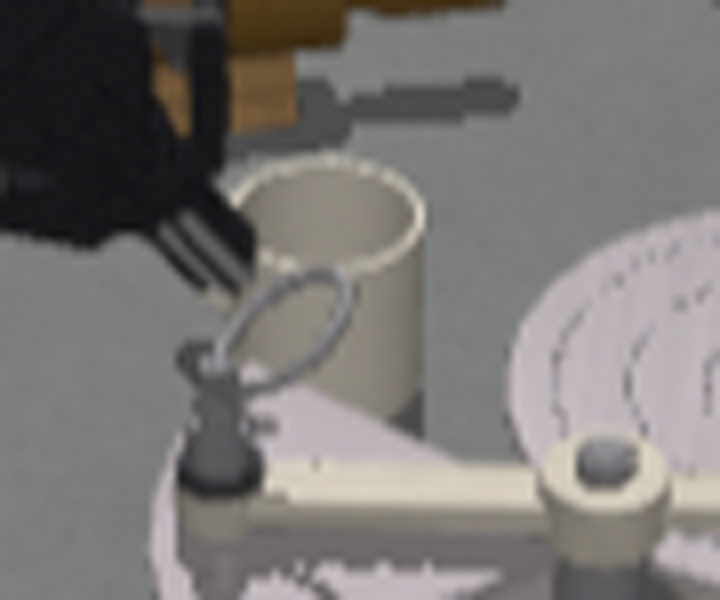

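The tip is now on the ring axis within about 1 mm. I'll go in gradually.

Call:
{"op": "drive_tool", "data": {
  "targets": [0,0,0,-0.5,0,12,0,0,0,0,0,0,12,0,0,0,0,0,0,12,0,0,0,0,0,0,0,0]
}}

```text
clock: 5.1
position: [0.4888, 0.0403, 0.1841]
ee_rot: [0.247, 0.719, 0.615, 0.21]
contact_force: [-0.4, -0.4, 0.3]
width: 0.0
```

```bash
python3 - <<'E'
from h import *
p,R,s=tool(); print(p,s["contact_force"])
print("to ring centre mm",R.T@(ringc()-p)*1000)
snap("side","s5.png",(225,150,90,75),8);snap("top","t5.png",(215,190,90,75),8)
E
```

```text
[0.4888 0.0403 0.1841] [-0.4438 -0.4275  0.2577]
to ring centre mm [ -0.1692   0.3777 -12.2135]
```

View pics/s5.png

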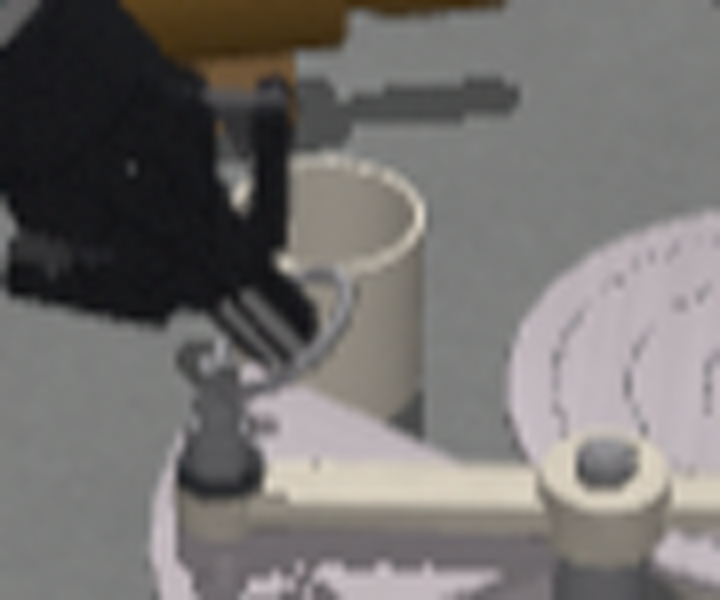

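View pics/t5.png

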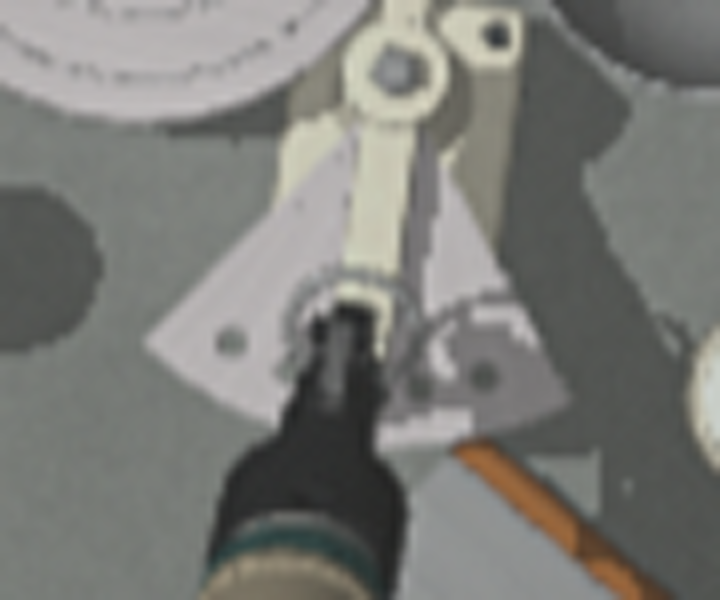

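The fingertip is 12 mm through, centred and force-free. The finger linkage flares from about 35 mm behind the tip, so I'll go to about 31 mm.

Call:
{"op": "drive_tool", "data": {
  "targets": [0,0,0,0,0,7,0,0,0,0,0,0,7,0,0,0,0,0,0,5,0,0,0,0,0,0,0,0]
}}

```text
clock: 5.7
position: [0.5004, 0.0386, 0.1702]
ee_rot: [0.247, 0.719, 0.615, 0.211]
contact_force: [0.3, -0.4, -0.1]
width: 0.0
```

```bash
python3 - <<'E'
from h import *
p,R,s=tool(); print(p,s["contact_force"])
print("to ring centre mm",R.T@(ringc()-p)*1000)
snap("side","s6.png",(225,150,90,75),8)
E
```

```text
[0.5004 0.0386 0.1702] [ 0.2604 -0.3723 -0.1256]
to ring centre mm [ -0.3381  -0.3087 -30.3605]
```

View pics/s6.png

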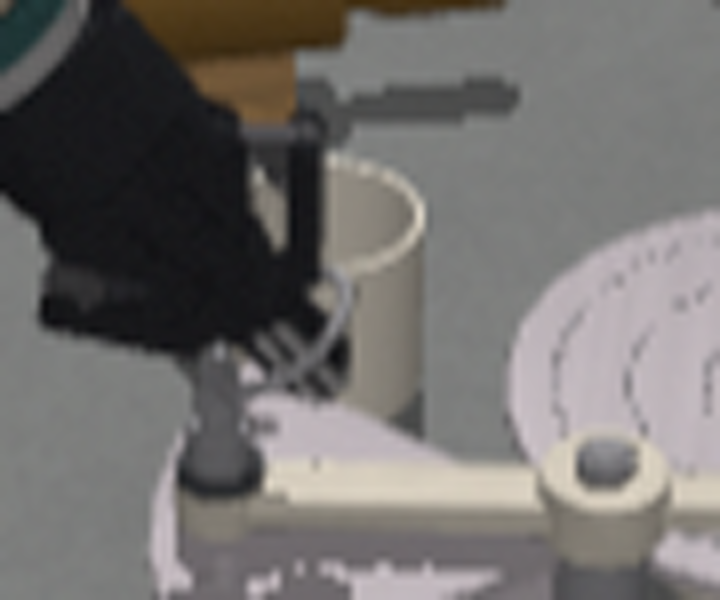

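Call:
{"op": "drive_tool", "data": {
  "targets": [0,0,0,0,3,0,0,0,0,0,0,3,0,0,0,0,0,0,0,0,0,0,0,0,0,0,0,0]
}}

```text
clock: 6.25
position: [0.505, 0.0379, 0.1745]
ee_rot: [0.247, 0.719, 0.615, 0.212]
contact_force: [0.5, 0.2, 0.1]
width: 0.0
```

Call:
{"op": "drive_tool", "data": {
  "targets": [0,0,0,0,1.5,0,0,0,0,0,0,0,0,0,0,0,0,0,0,0,0]
}}

```text
clock: 6.62
position: [0.5062, 0.0378, 0.1754]
ee_rot: [0.247, 0.719, 0.615, 0.212]
contact_force: [-0.4, -0.8, 0.1]
width: -0.0
```

Call:
{"op": "drive_tool", "data": {
  "targets": [0,0,0,0,1.5,0,0,0,0,0,0,0,0,0,0,0,0,0,0,0,0]
}}

```text
clock: 7.0
position: [0.5074, 0.0376, 0.1763]
ee_rot: [0.247, 0.719, 0.615, 0.212]
contact_force: [-0.0, 0.1, 0.5]
width: 0.0
```

Call:
{"op": "drive_tool", "data": {
  "targets": [0,0,0,0,1.5,0,0,0,0,0,0,0,0,0,0,0,0,0,0,0,0]
}}

```text
clock: 7.38
position: [0.5079, 0.0374, 0.1766]
ee_rot: [0.247, 0.719, 0.615, 0.211]
contact_force: [-2.3, 1.3, -2.2]
width: 0.0001
```

Contact at about 9 mm upslope. Now lifting straight up.

Call:
{"op": "drive_tool", "data": {
  "targets": [0,0,0,0,1.5,-2,0,0,0,0,0,1.5,-2,0,0,0,0,0,0,0,0,0,0,0,0,0,0,0]
}}

```text
clock: 7.88
position: [0.5068, 0.0372, 0.1807]
ee_rot: [0.246, 0.719, 0.615, 0.21]
contact_force: [-3.9, 1.1, -6.3]
width: -0.0
```

```bash
python3 - <<'E'
from h import *
p,R,s=tool(); print(p,s["contact_force"],s["moment"])
print("ring in tool (unlifted)",R.T@(ringc()-p)*1000)
snap("side","s7.png",(225,150,90,75),8)
E
```

```text
[0.5068 0.0372 0.1807] [-3.8887  1.0636 -6.3345] [ 0.1653  1.5064 -0.0212]
ring in tool (unlifted) [  0.0307 -11.9936 -26.0932]
```

View pics/s7.png

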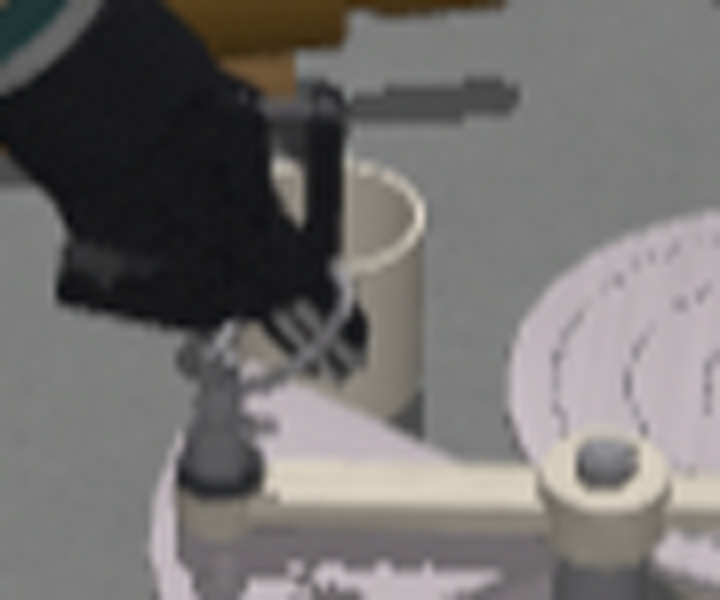

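The vertical force is 6.3 N, which fits a lift of about 5 mm on the spring. Lifting further.

Call:
{"op": "drive_tool", "data": {
  "targets": [0,0,0,0,1.5,-2,0,0,0,0,0,1.5,-2,0,0,0,0,0,1.5,-2,0,0,0,0,0,0,0,0,0,0,0,0,0,0,0]
}}

```text
clock: 8.55
position: [0.5069, 0.0373, 0.1885]
ee_rot: [0.246, 0.719, 0.615, 0.21]
contact_force: [-5.0, -0.1, -7.2]
width: 0.0002
```

Call:
{"op": "drive_tool", "data": {
  "targets": [0,0,0,0,1.2,-1.6,0,0,0,0,0,1.2,-1.6,0,0,0,0,0,0,0,0,0,0,0,0,0,0,0]
}}

```text
clock: 9.05
position: [0.5068, 0.0373, 0.1924]
ee_rot: [0.246, 0.719, 0.615, 0.21]
contact_force: [-5.3, 0.4, -9.4]
width: 0.0006
```

```bash
python3 - <<'E'
from h import *
p,R,s=tool(); print(p,s["contact_force"],s["moment"])
snap("side","s8.png",(225,150,90,75),8);snap("top","t8.png",(215,190,90,75),8)
E
```

```text
[0.5068 0.0373 0.1924] [-5.303   0.3895 -9.4036] [ 0.2307  1.736  -0.0424]
```

View pics/s8.png

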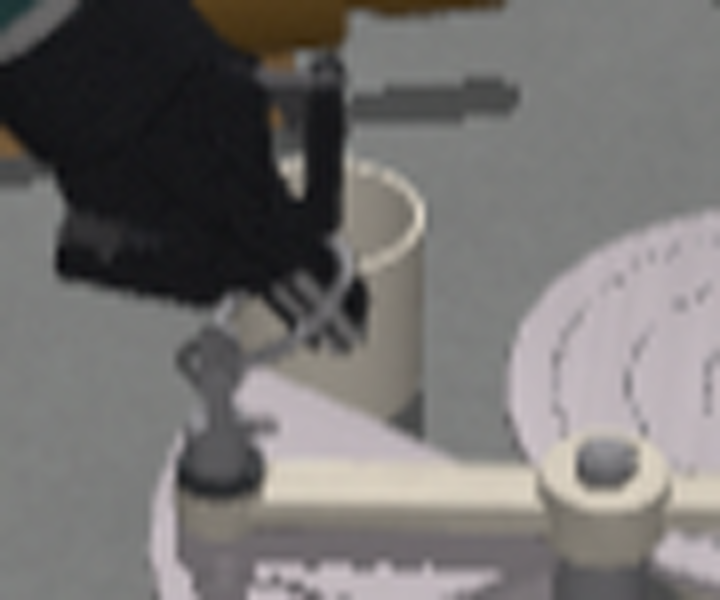

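View pics/t8.png

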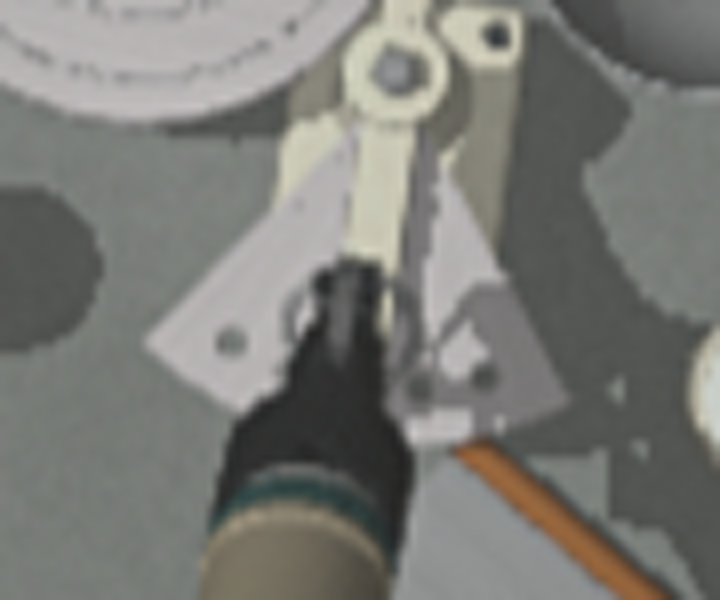

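The ring is clearly lifted (upper edge about 4 px higher in the side view). The 9.4 N reading fits a 16 to 19 mm lift, which clears the hole but stays below the end stop. Now I'll swing +12° about the pillar in 2° arcs.

Call:
{"op": "drive_tool", "data": {
  "targets": [0,1.2,-1.6,-3.2,0,0,0,0,1.2,-1.6,-3.2,0,0,0,0,1.2,-1.6,-3.2,0,0,0,0,0,0,0,0,0,0]
}}

```text
clock: 9.65
position: [0.5057, 0.0275, 0.1925]
ee_rot: [0.236, 0.686, 0.652, 0.222]
contact_force: [-4.7, -0.1, -8.6]
width: 0.0
```

```bash
cat >> h.py <<'E'
def az():
    p,R,s=tool(); d=p-PIL; print(p,"az",np.degrees(np.arctan2(d[1],d[0]))%360,"r",np.hypot(*d[:2]),"head",np.degrees(np.arctan2(R[1,2],R[0,2])),"tilt",np.degrees(np.arccos(-R[2,2])),"F",s["contact_force"],s["width"])
E
python3 - <<'E'
from h import *
az();snap("side","s9.png",(225,150,90,75),8);snap("top","t9.png",(215,190,90,75),8)
E
```

```text
[0.5057 0.0275 0.1925] az 177.06688267463716 r 0.091573276098907 head -3.1246756179661594 tilt 37.79412925231076 F [-4.7161 -0.0862 -8.6334] 5.623470029338852e-06
```

View pics/s9.png

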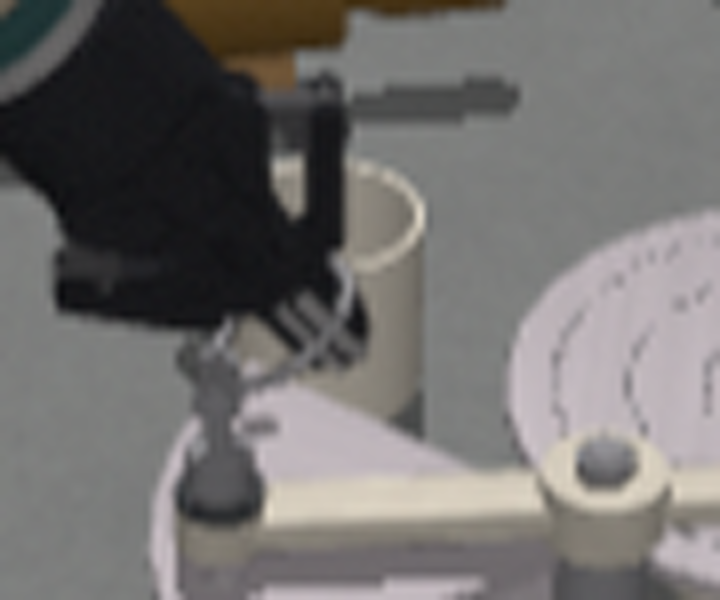

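View pics/t9.png

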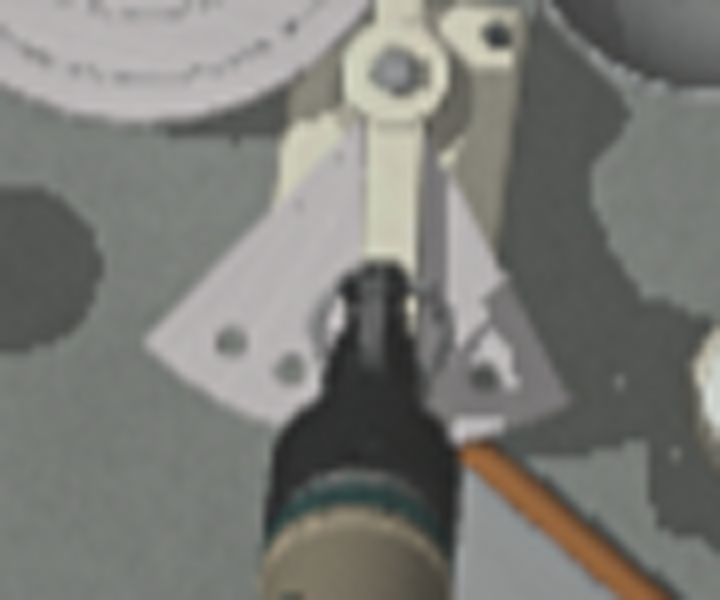

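The arm follows (about 6° so far), lift held, force 8.6 N. I'll do the second half.

Call:
{"op": "drive_tool", "data": {
  "targets": [0,1.2,-1.6,-3.2,0,0,0,0,1.2,-1.6,-3.2,0,0,0,0,1.2,-1.6,-3.1,0,0,0,0,0,0,0,0,0,0,0,0,0,0,0,0,0]
}}

```text
clock: 10.38
position: [0.5057, 0.0182, 0.1926]
ee_rot: [0.225, 0.65, 0.688, 0.233]
contact_force: [-6.1, -1.1, -9.7]
width: 0.0002
```

```bash
python3 - <<'E'
from h import *
az();snap("side","s10.png",(225,150,90,75),8);snap("top","t10.png",(215,150,90,75),8)
E
```

```text
[0.5057 0.0182 0.1926] az 182.86532354246754 r 0.09157671134593572 head 2.71229389947155 tilt 37.80829402403774 F [-6.111  -1.0928 -9.7106] 0.00019689094103813364
```

View pics/s10.png

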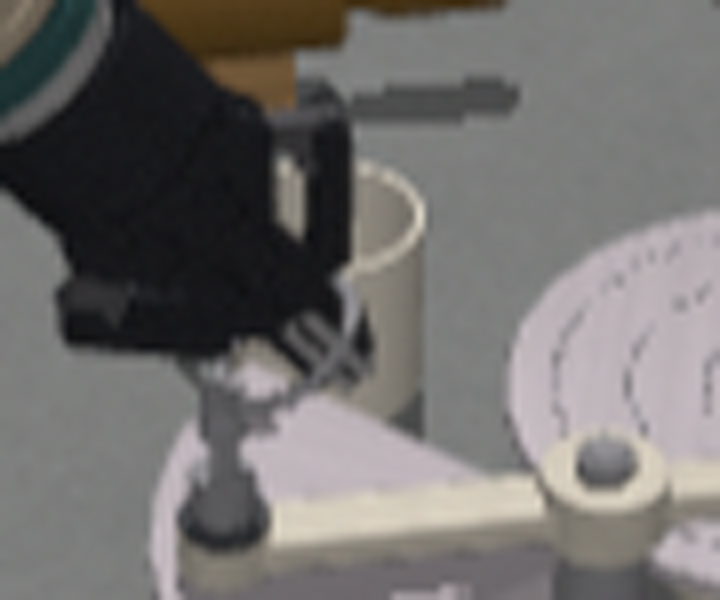

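View pics/t10.png

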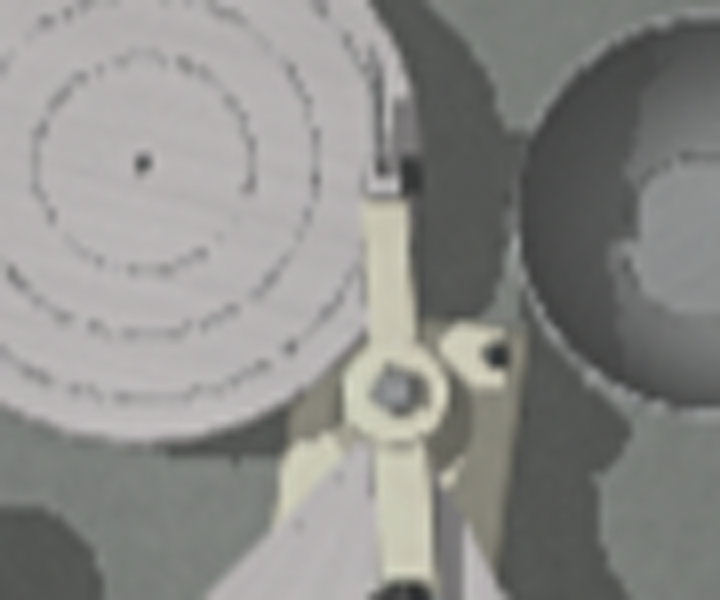

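```bash
python3 - <<'E'
from h import *
f=lambda u,v,x,y,k:np.array([(u+.5)/k-.5+x,(v+.5)/k-.5+y])
p=onz("top",f(398,390,215,150,8),.14);print(p)
for q in((386,205),(388,270),(404,470),(406,550)):
    d=onz("top",f(*q,215,150,8),.127)-onz("top",f(397,390,215,150,8),.14); a=np.degrees(np.arctan2(d[1],d[0])); print(a)
print("initial")
for q in((348.5,190),(344,235),(328,330),(323,390)):
    d=onz("top",f(*q,180,130,4),.127)-onz("top",f(338,274,180,130,4),.14); print(np.degrees(np.arctan2(d[1],d[0])))
E
```

```text
[0.5974 0.022  0.14  ]
2.75647642889382
3.721412216658944
-176.26677307602435
-177.8618711337842
initial
-7.532458639794394
-8.655860276486235
168.39596758471333
171.53394049076778
```

The arm axis measures about +3° against an expected +2.95° (from -9.05° at the start), so the pin is over the next hole. I'll lower straight down.

Call:
{"op": "drive_tool", "data": {
  "targets": [0,0,0,0,-1.5,2,0,0,0,0,0,-1.5,2,0,0,0,0,0,-1.5,2,0,0,0,0,0,0,0,0]
}}

```text
clock: 10.98
position: [0.5058, 0.0185, 0.1852]
ee_rot: [0.225, 0.65, 0.688, 0.234]
contact_force: [-8.4, -1.5, -7.4]
width: -0.0005
```

Call:
{"op": "drive_tool", "data": {
  "targets": [0,0,0,0,-1.5,2,0,0,0,0,0,-1.5,2,0,0,0,0,0,-1.5,2,0,0,0,0,0,0,0,0]
}}

```text
clock: 11.48
position: [0.5064, 0.0184, 0.1785]
ee_rot: [0.225, 0.649, 0.688, 0.234]
contact_force: [-9.6, -0.5, -4.4]
width: 0.0002
```

Call:
{"op": "drive_tool", "data": {
  "targets": [0,0,0,0,-1.5,1,0,0,0,0,0,-1.5,1,0,0,0,0,0,-1.5,0,0,0,0,0,0,0,0,0]
}}

```text
clock: 11.98
position: [0.5072, 0.0171, 0.177]
ee_rot: [0.228, 0.649, 0.686, 0.236]
contact_force: [-4.2, -0.6, 0.5]
width: 0.0
```

```bash
python3 - <<'E'
from h import *
az();snap("side","s11.png",(225,150,90,75),8)
p,R,s=tool();print("ring in tool",R.T@(ringc(.2094)-p)*1000, s["qd"],s["qpos"])
E
```

```text
[0.5072 0.0171 0.177 ] az 183.60296247565466 r 0.09017998721624858 head 2.4690740944044745 tilt 38.32076038157906 F [-4.2156 -0.636   0.5318] 3.6043106354969408e-06
ring in tool [  0.9108 -10.4418 -30.0364] [-0.0025  0.0012  0.0005  0.0086  0.0031 -0.0076] [-0.2229 -0.0408  2.262   0.5564  0.3141 -0.757 ]
```

View pics/s11.png

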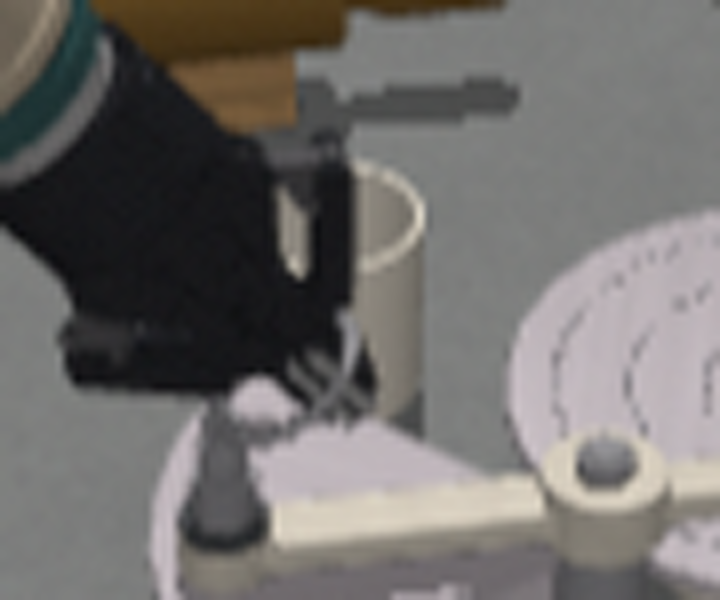

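Call:
{"op": "drive_tool", "data": {
  "targets": [0,0,0,0,0,0,0,0,0,0,0,0,0,0]
}}

```text
clock: 12.28
position: [0.5068, 0.0174, 0.1762]
ee_rot: [0.227, 0.65, 0.686, 0.236]
contact_force: [0.5, 0.7, 0.2]
width: -0.0002
```

Call:
{"op": "drive_tool", "data": {
  "targets": [0,0,0,0,-1.5,0,0,0,0,0,0,-1.5,0,0,0,0,0,0,0,0,0,0,0,0,0,0,0,0]
}}

```text
clock: 12.78
position: [0.5026, 0.0181, 0.1726]
ee_rot: [0.225, 0.65, 0.687, 0.235]
contact_force: [-0.1, -0.4, 0.4]
width: -0.0
```

```bash
python3 - <<'E'
from h import *
az()
p,R,s=tool();print("ring in tool",R.T@(ringc(.2094)-p)*1000, s["qd"],s["qpos"])
E
```

```text
[0.5026 0.0181 0.1726] az 182.87228705224692 r 0.09472138491860234 head 2.7626709842320154 tilt 37.983554357121584 F [-0.1131 -0.3676  0.3546] -6.94548354635966e-06
ring in tool [ -0.1607  -4.3903 -30.5781] [-0.0006 -0.0023  0.0011 -0.0002  0.0005  0.0013] [-0.2257 -0.0407  2.2721  0.5717  0.3128 -0.7742]
```

Force is gone and the finger is loose in the ring. I'll centre it and look at the pin before pulling out.

Call:
{"op": "drive_tool", "data": {
  "targets": [0,0,0,0,-2,0,0,0,0,0,0,-2,0,0,0,0,0,0,0,0,0,0,0,0,0,0,0,0]
}}

```text
clock: 13.28
position: [0.4994, 0.0179, 0.1701]
ee_rot: [0.225, 0.65, 0.687, 0.235]
contact_force: [0.9, 0.5, 0.2]
width: -0.0002
```

```bash
python3 - <<'E'
from h import *
az();snap("side","s12.png",(225,150,90,75),8)
p,R,s=tool();print("ring in tool",R.T@(ringc(.2094)-p)*1000, s["qpos"])
E
```

```text
[0.4994 0.0179 0.1701] az 182.86949519389836 r 0.09792001663822808 head 2.767697525308609 tilt 37.98115613298599 F [0.9266 0.5175 0.2468] -0.0002452612244665587
ring in tool [ -0.1745  -0.4041 -30.5455] [-0.2291 -0.0419  2.2815  0.5906  0.3074 -0.7962]
```

View pics/s12.png

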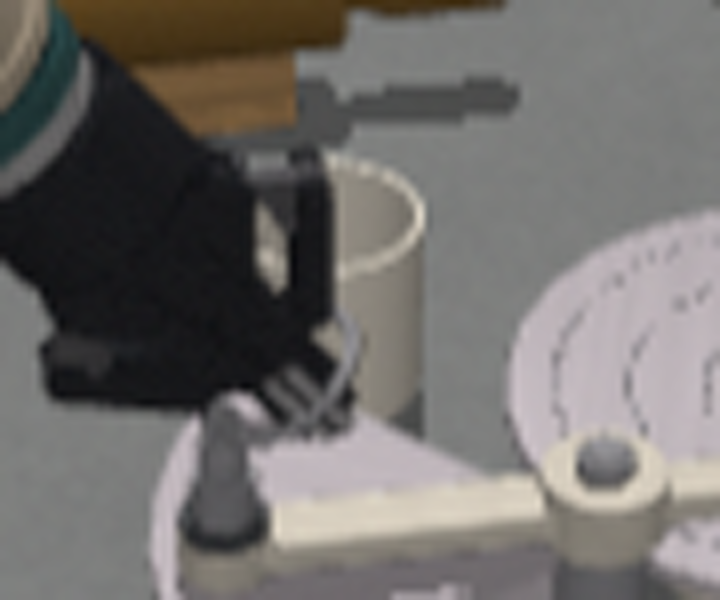

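The pin is short above the barrel and the finger floats in the middle of the ring. Withdrawing along the finger axis.

Call:
{"op": "drive_tool", "data": {
  "targets": [0,0,0,0,0,-8,0,0,0,0,0,0,-8,0,0,0,0,0,0,-8,0,0,0,0,0,0,0,0]
}}

```text
clock: 13.82
position: [0.4846, 0.0171, 0.1901]
ee_rot: [0.226, 0.65, 0.687, 0.235]
contact_force: [-0.3, 0.4, -0.2]
width: 0.0004
```

Call:
{"op": "drive_tool", "data": {
  "targets": [0,0,0,0,0,-12,0,0,0,0,0,0,-16,0,0,0,0,0,0,-25,0,0,0,0,0,0,-30,0,0,0,0,0,0,-30,0,0,0,0,0,0,0,0,0,0,0,0,0,0,0]
}}

```text
clock: 14.7
position: [0.4149, 0.0138, 0.2776]
ee_rot: [0.225, 0.65, 0.687, 0.235]
contact_force: [-0.6, -0.2, -0.3]
width: -0.0
```

```bash
python3 - <<'E'
from h import *
az();snap("side","s13.png",(225,150,130,100),6);snap("top","t13.png",(180,130,170,150),4)
print("ring proj expected: home",proj("side",ringc(.2094)),"lift11",proj("side",ringc(.2094,.011)),"top",proj("top",ringc(.2094)))
E
```

```text
[0.4149 0.0138 0.2776] az 182.82112848980373 r 0.1825431558331223 head 2.7546355458473246 tilt 37.94490173228879 F [-0.6213 -0.1779 -0.2699] -1.493589079975103e-05
ring proj expected: home [261.1922 195.7446] lift11 [261.1805 192.6058] top [265.9092 231.0347]
```

View pics/s13.png

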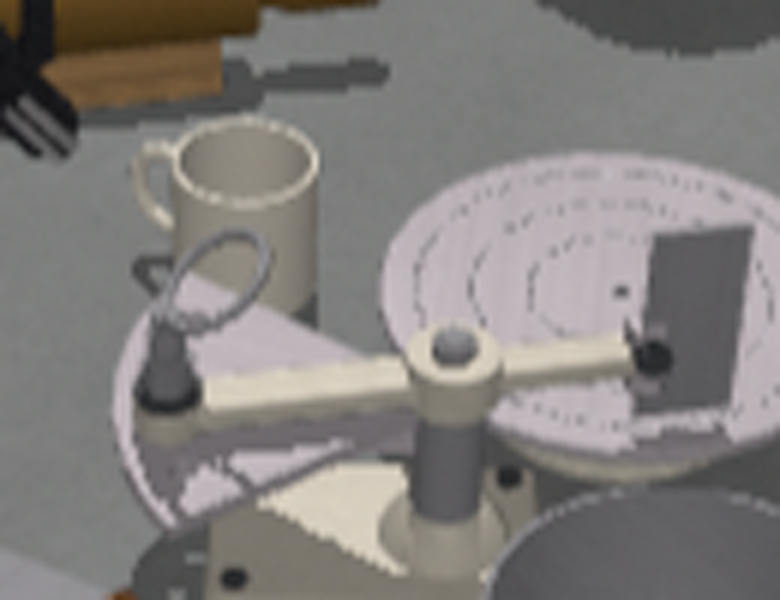

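View pics/t13.png

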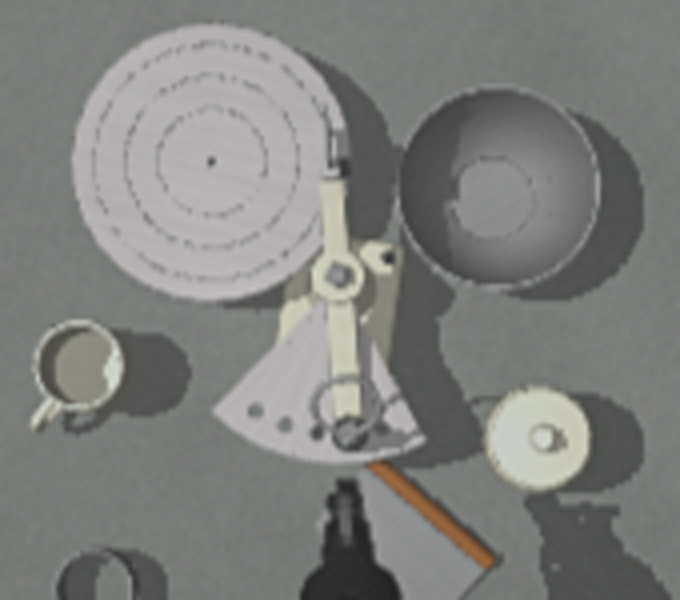

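The side view puts the ring centre at about (261,196.3). The prediction is (261.2,195.7) for pin home and (261.2,192.6) for pin on the plate, so the pin is home. The top view shows the arm at the next hole with the blade over the disc, and everything else where it was.

```bash
python3 -c "
from rig import *
print(sign_off())"
```

```text
the job is handed in; nothing more can be done
None
```

The scraper arm is moved on to the next hole on the turntable's side (+0.2094 rad), and the job is handed in at about 15 s of the 45 s allowed. I hooked the shut fingertips about 30 mm through the ring, lifted the pin straight up, swung 12° about the pillar, let the pin down and withdrew.

**Last checks**
- **Pin:** the ring centre in the side view is at about (261,196.3). That matches the prediction for pin home (261.2,195.7), not for a pin resting on the plate (261.2,192.6).
- **Arm:** measured at +12° by eye from points on the arm. The four readings scattered by up to 2° around the expected angle. With the fingers out, the top view shows it standing at the neighbouring hole.
- **Force:** the highest force I read at the tool, between moves, was about 12 N (the limit on the ring is 30 N).
- **Clear:** the fingers are well out of the ring with no contact force. In the top view the turntable, bowl, jar and mug are in their original places.

**What disagreed:** the wrist came close to a singular pose during lowering, so the tool lagged its commanded path and pushed sideways on the ring with up to about 10 N. It cleared as soon as I let the arm settle. I did not measure the other loose things again at the end; nothing was near them.

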